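# Sieve the nuts out of the porcelain parts

## Robot

A 7-joint arm with a two-finger parallel gripper is mounted at the origin on a cart in front of the work surface, level with it; the furniture and walls round the work are solid. World frame = base frame: x ahead of the robot, y to its left, z up, the work surface at z = 0. Lengths are in m, angles in rad, forces in N, time in s.
With the tool pointing down it reaches from about 0.35 to 0.775 m from the base axis. Payload 3.1 kg.
Tool frame: the origin (TCP) lies midway between the tips of the shut fingers; the grasp point (between the pads) lies 19 mm behind it; z points along the fingers, x is the direction in which the jaws open and shut, and the axes are right-handed (so a half turn about z gives the same grasp; the last joint's range is limited). The gripper opens to 85 mm and grips with 20 to 120 N. Pads are 22 mm wide; open, the fingers measure 114 mm over their backs; the gripper's body (76 mm by 85 mm) begins 54 mm behind the grasp point. The pads swing forward as they close: fully open they stand 13 mm farther back than shut.
Start: joints at [1.306, 0.311, 0.014, 1.512, -0.004, 1.319, -0.027], TCP at [0.122, -0.536, 0.231] pointing down, gripper open.
Joint ranges: [-2.7, 2.7], [-0.3, 1.91], [-1.27, 1.3], [0.12, 2.57], [-1.44, 4.58], [0.2, 2.03], [-3.05, 3.05]. Speed limits (rad/s): [2.79, 2.79, 3.14, 3.14, 3.14, 3.14, 3.14].

## Interface

Orientations are given as a 3x3 rotation matrix whose columns are the frame's x, y, z axes.
In Python, from workcell import * gives the robot as it stands. The module is installed in compiled form; this text tells all that it offers.
- The arm moves only by the tool send_rows, never from a script. Its argument "targets" is a list of rows, each an object of numbers: "ax", "ay", "az": the turn, a rotation vector about the tool's x, y, z in degrees; "tx", "ty", "tz": the shift along the tool's x, y, z in cm; "hand": the gripper's target within -1 to 1 (shut at 1, half-way at 0, fully open at -1). A call has 1 to 12 rows; each row is the pose to reach, as a shift and turn from the pose commanded when the call began, along the tool's axes at that moment; what a row does not reach only later rows make up. A row lasts 1/8 s, in which the tool goes at most 62.5 mm and 10.7 degrees, less where a joint would pass 70% of its speed; a pose out of reach is approached as far as the arm can. A call with a gripper value outside its range is refused whole. The fingers move at their own pace and stop on an object; "squeeze" is the grip in N (left out, the last holds). Time passes only in rows, so rows that repeat a pose let the fingers close. It gives the time, the measured TCP pose, the force and the opening at its end, in the units of the state.
- get_state(): the state, without advancing time (a new reading comes with each control period).
- grab_frame(name): name is "side" or "top"; returns the picture (384x512x3 uint8, blue, green, red); there is no depth.
- camera_model(name): a dict with "K" (3x3 intrinsics, pixels), "origin" and "attitude" of the camera in the world. Camera axes: x right, y down, z forward; pixel columns grow to the right and rows downward; lengths in m; the calibration is good to about 2 mm. A picture is of the moment at which its call begins. camera_model takes no time and is no camera call.
- finish_job(): hands the job in, once; it reports no verdict.
The state is a dict: "clock": time; "joints": joint angles; "joint_velocities": joint speeds; "tau": joint torques, N m; "tcp_pos": TCP position; "tcp_rot": TCP orientation; "wrist_force": force on the tool from outside, world axes, zero at the start; "wrist_torque": the same for the moment, N m; "opening": finger opening in m.
Only numpy, scipy, OpenCV 4.12 (cv2) and the standard library are available. Lean on these libraries where they do the work, as an engineer would, in place of code of your own. Each camera call takes 0.05 s, during which the arm holds its last target.

## Task

Hold the sieve by its red grip and shake it side to side over the blue pan until all four brass nuts have dropped through its slots into the pan. Keep the three large porcelain parts in the sieve, and then set it down flat in the middle of the black rubber mat, let go and leave the nuts lying in the pan.

Things in the scene. Friction and masses are not known exactly. Their poses are not given: they have to be found in the camera images.
- sieve: Steel sieve, an open basket of about 0.32 kg, 148 (its x) by 120 (its y) by 44 mm high, walls 4 mm. Origin: centre of its underside. Ears at both x ends, 184 mm over all, undersides 30 mm above the origin. It starts hung by the ears on the pan's two long walls (underside 30 mm over the bench), axes along the pan's, the porcelain parts and nuts lying in it. It lifts straight out.
- sieve_floor (a point): Centre of the sieve's floor, 4 mm above its origin. The floor is two slippery flat bars (friction about 0.2) along x, 20 mm wide, centred at y = -22 and +22 mm; between and beside them are three open slots 24 mm wide over the whole length. Strokes along y throw the nuts off the bars into the slots if brisk (peaks well above 2 m/s2, e.g. 60 mm strokes in 0.25 s).
- sieve_grip (a point): Centre of the sieve's red grip, 110 mm above the sieve's origin, over its middle: a bar 90 mm long along the sieve's x, 22 mm wide along y, 26 mm high, on an upright at each end. Take it from above with the fingers closing along y. At least 50 mm are free between its underside and the parts in the sieve.
- pan: Blue metal pan fixed to the bench, open on top, 168 (its x) by 218 (its y) by 60 mm high outside, walls and floor 4 mm. Origin: centre of its underside. Hung in it, the sieve can slide 45 mm along y either way from the middle to the end walls and has 6 mm play along x. Nuts on its floor lie lower than 25 mm above the bench.
- mat: Black rubber mat fixed on the bench, 200 (its x) by 160 (its y) by 3 mm thick. Origin: centre of its underside. The sieve stands on it on its own flat underside, any heading; its long way along the mat's x fits best.
- cap_a: White porcelain fuse cap, about 40 mm across and 30 mm high, too large for the slots. Origin: centre of its base.
- cap_b: Second white porcelain fuse cap, about 40 mm across and 30 mm high. Origin: centre of its base.
- insulator: White porcelain bobbin insulator, 34 mm across and 38 mm high, too large for the slots. Origin: centre of its base.
- nut_0: Brass hexagon nut 1 of 4, 17 mm wide, 9 mm thick, 12 g. Origin: centre of one face. Falls through the sieve's slots. It has dropped through when its height is below the sieve's underside.
- nut_1: Brass hexagon nut 2 of 4, 17 mm wide, 9 mm thick, 12 g. Origin: centre of one face. Falls through the sieve's slots. It has dropped through when its height is below the sieve's underside.
- nut_2: Brass hexagon nut 3 of 4, 17 mm wide, 9 mm thick, 12 g. Origin: centre of one face. Falls through the sieve's slots. It has dropped through when its height is below the sieve's underside.
- nut_3: Brass hexagon nut 4 of 4, 17 mm wide, 9 mm thick, 12 g. Origin: centre of one face. Falls through the sieve's slots. It has dropped through when its height is below the sieve's underside.
There are look-alikes about, which are no part of the job. What is shaped like the cap_b but purple is not meant.

How it is judged:
On the way:
1. All four nuts have dropped through the sieve into the pan, while the three porcelain parts are in the sieve and the sieve is still over the pan (x of nut_0 in the frame of pan between -0.08 and 0.08 m and y of nut_0 in the frame of pan between -0.105 and 0.105 m and z of each of nut_0, nut_1, nut_2, nut_3 in the frame of pan below 0.03 m and z of each of nut_0, nut_1, nut_2, nut_3 in the frame of sieve below -0.003 m and x of nut_1 in the frame of pan between -0.08 and 0.08 m and y of nut_1 in the frame of pan between -0.105 and 0.105 m and x of nut_2 in the frame of pan between -0.08 and 0.08 m and y of nut_2 in the frame of pan between -0.105 and 0.105 m and x of nut_3 in the frame of pan between -0.08 and 0.08 m and y of nut_3 in the frame of pan between -0.105 and 0.105 m and x of cap_a in the frame of sieve between -0.07 and 0.07 m and y of cap_a in the frame of sieve between -0.056 and 0.056 m and z of cap_a in the frame of sieve between -0.02 and 0.055 m and x of cap_b in the frame of sieve between -0.07 and 0.07 m and y of cap_b in the frame of sieve between -0.056 and 0.056 m and z of cap_b in the frame of sieve between -0.02 and 0.055 m and x of insulator in the frame of sieve between -0.07 and 0.07 m and y of insulator in the frame of sieve between -0.056 and 0.056 m and z of insulator in the frame of sieve between -0.02 and 0.055 m and horizontal distance between sieve and pan below 0.09 m), for 0.2 s.
At the end, for the whole second after the job is handed in: All four nuts lie in the pan, the two fuse caps and the insulator are in the sieve, and the sieve stands flat (tilt under 0.06 rad) and still on the mat, its centre within 35 mm of the mat's centre, released (x of nut_0 in the frame of pan between -0.08 and 0.08 m and y of nut_0 in the frame of pan between -0.105 and 0.105 m and z of each of nut_0, nut_1, nut_2, nut_3 in the frame of pan below 0.03 m and x of nut_1 in the frame of pan between -0.08 and 0.08 m and y of nut_1 in the frame of pan between -0.105 and 0.105 m and x of nut_2 in the frame of pan between -0.08 and 0.08 m and y of nut_2 in the frame of pan between -0.105 and 0.105 m and x of nut_3 in the frame of pan between -0.08 and 0.08 m and y of nut_3 in the frame of pan between -0.105 and 0.105 m and x of cap_a in the frame of sieve between -0.07 and 0.07 m and y of cap_a in the frame of sieve between -0.056 and 0.056 m and z of cap_a in the frame of sieve between -0.02 and 0.055 m and x of cap_b in the frame of sieve between -0.07 and 0.07 m and y of cap_b in the frame of sieve between -0.056 and 0.056 m and z of cap_b in the frame of sieve between -0.02 and 0.055 m and x of insulator in the frame of sieve between -0.07 and 0.07 m and y of insulator in the frame of sieve between -0.056 and 0.056 m and z of insulator in the frame of sieve between -0.02 and 0.055 m and horizontal distance between sieve and mat below 0.035 m and height (world z) of sieve below 0.008 m and angle between sieve's own z axis and vertical below 0.06 rad and linear speed of sieve below 0.02 m/s); the robot touches nothing.
It fails at once if A porcelain part has left the sieve (distance between any of cap_a, cap_b, insulator and sieve above 0.12 m).
It also fails if it takes over 48 s, if anything falls off the work surface, if the arm or the gripper's body presses on something with over 40 N, if the wrist force passes 120 N, or if a joint passes its speed limit or range.

## Working session

There is one attempt and no reset: what is moved stays moved. The work goes in short steps, Python scripts to look and compute and a tool call to move; the robot and the scene stay as the last step left them, time stands still between calls to the robot, and variables do not carry over. Pictures are saved under pics/ and viewed, and the job is handed in when it is done.

Besides the shell and the picture viewer there is one more tool, called after "Emit:" in YAML: its name, and indented under it one key for each argument. send_rows: Moves the arm, as the interface text tells. Its arguments: {"type":"object","properties":{"targets":{"type":"array"},"squeeze":{"type":"number"}},"required":["targets"]}

```bash
mkdir -p pics
python3 - <<'E'
from workcell import *
import cv2
for n in ["side","top"]:
    im=grab_frame(n); cv2.imwrite(f"pics/{n}0.png",im)
    c=camera_model(n); print(n,c)
s=get_state(); print(s)
E
```

```text
side {'K': array([[441.49416564,   0.        , 250.53025042],
       [  0.        , 441.49416564, 188.58869557],
       [  0.        ,   0.        ,   1.        ]]), 'origin': array([ 0.18895383, -0.50709731,  0.74421796]), 'attitude': array([[ 0.80667298, -0.38266265,  0.4503865 ],
       [-0.59097502, -0.51555999,  0.6204405 ],
       [-0.00521815, -0.76665976, -0.64203238]])}
top {'K': array([[486.6295138 ,   0.        , 253.29564441],
       [  0.        , 486.6295138 , 193.30691899],
       [  0.        ,   0.        ,   1.        ]]), 'origin': array([0.41181644, 0.13242865, 1.18437986]), 'attitude': array([[-0.025575  , -0.97773104,  0.2082977 ],
       [-0.99966899,  0.02443049, -0.00806578],
       [ 0.00279735, -0.20843503, -0.97803221]])}
{'clock': 0.1, 'joints': array([ 1.30626316,  0.31167447,  0.01398558,  1.5128748 , -0.00442455,
        1.31921047, -0.02719523]), 'joint_velocities': array([ 0.00099316, -0.00169412,  0.00034311, -0.00317481,  0.00014114,
       -0.00114909, -0.00108802]), 'tau': array([ 4.56691541e-04, -3.80857301e+01,  1.46574886e-01, -2.31244648e+01,
        1.23613968e-02,  8.16254353e-03,  4.14081995e-07]), 'tcp_pos': array([ 0.1214292 , -0.53576384,  0.23032273]), 'tcp_rot': array([[ 2.21073328e-01, -9.75257042e-01, -5.34241758e-04],
       [-9.75254851e-01, -2.21073964e-01,  2.06827749e-03],
       [-2.13520913e-03,  6.37808788e-05, -9.99997718e-01]]), 'wrist_force': array([ 0.33123604, -0.23572653, -0.49768114]), 'wrist_torque': array([ 0.04070961,  0.01134197, -0.01277943]), 'opening': 0.08541145029095769}
```

View pics/side0.png

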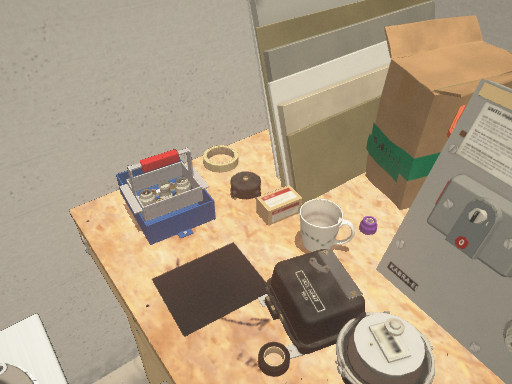

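View pics/top0.png

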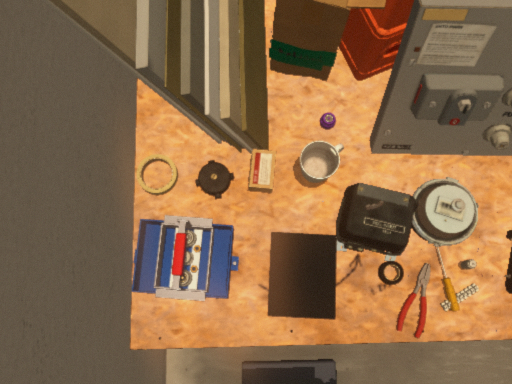

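```bash
cat > h.py <<'E'
import numpy as np, cv2
from workcell import *
def ray(n,u,v,z):
    c=camera_model(n); d=c["attitude"]@np.linalg.inv(c["K"])@np.array([u,v,1.0]); o=c["origin"]
    return o+d*(z-o[2])/d[2]
def proj(n,P):
    c=camera_model(n); p=c["attitude"].T@(np.array(P)-c["origin"]); q=c["K"]@p; return q[:2]/q[2]
def crop(im,name,x0,y0,w,h,s):
    cv2.imwrite(f"pics/{name}.png",cv2.resize(im[y0:y0+h,x0:x0+w],None,fx=s,fy=s,interpolation=cv2.INTER_CUBIC))
E
python3 - <<'E'
from h import *
t=cv2.imread("pics/top0.png"); s=cv2.imread("pics/side0.png")
crop(t,"t0c",125,205,130,100,6); crop(s,"s0c",105,135,125,110,5); crop(t,"t0m",250,220,110,110,5)
E
```

```text
(no output)
```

View pics/t0c.png

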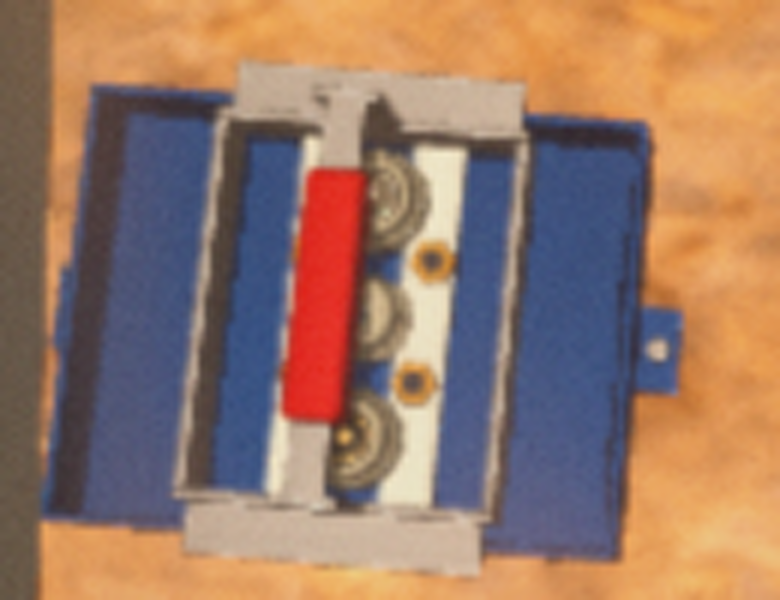

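View pics/s0c.png

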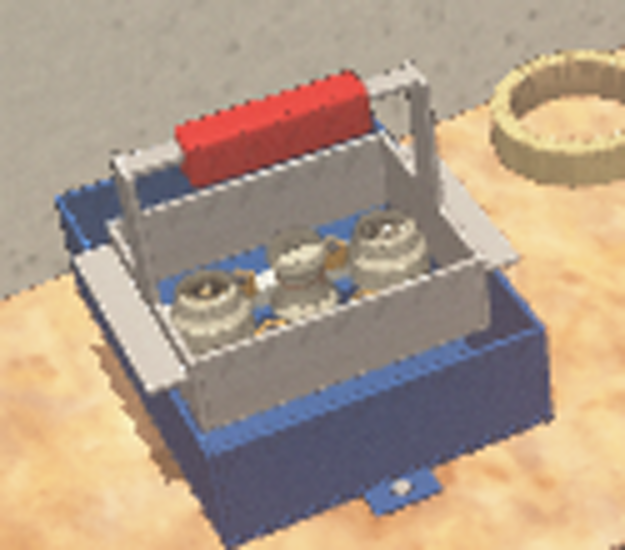

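View pics/t0m.png

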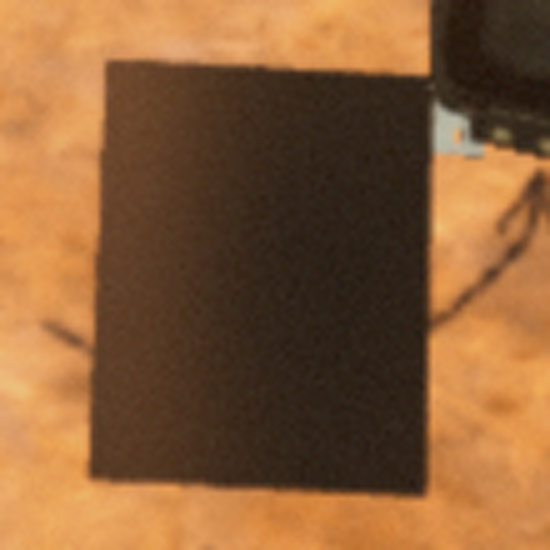

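Run:
```python
from h import *
def T(pts,z,x0,y0,s):
    # cv2 resize offset
    return np.array([ray("top",(a+.5)/s-.5+x0,(b+.5)/s-.5+y0,z) for a,b in pts])
def rep(nm,P):
    c=P.mean(0); l=[np.linalg.norm(P[i]-P[(i+1)%4]) for i in range(4)]
    e1=(P[0]+P[1]-P[2]-P[3]); e2=(P[0]+P[3]-P[1]-P[2])
    print(nm,c.round(4),np.round(l,3),"x-axis yaw",np.degrees(np.arctan2(e1[1],e1[0])).round(2),"y-axis yaw",np.degrees(np.arctan2(e2[1],e2[0])).round(2))
rep("grip",T([(305,170),(368,172),(338,420),(283,415)],.153,125,205,6))
rep("pan",T([(95,88),(650,125),(618,558),(45,520)],.06,125,205,6))
rep("ears",T([(240,62),(523,87),(480,575),(184,552)],.063,125,205,6))
rep("mat",T([(108,60),(433,77),(427,494),(91,479)],.003,250,220,5))
# side: grip ends top
for p in [(178,127),(358,72),(370,100),(193,185)]:
    print(ray("side",p[0]/5+105,p[1]/5+135,.153).round(4))
print([ray("top",*p,.02).round(3) for p in [(237,152),(262,152),(338,250),(320,160)]])
R=get_state()["tcp_rot"];print(np.degrees(np.arctan2(R[1,0],R[0,0])))
```

```text
grip [0.5057 0.285  0.153 ] [0.022 0.087 0.019 0.086] x-axis yaw -5.69 y-axis yaw 85.2
pan [0.5039 0.2878 0.06  ] [0.217 0.165 0.217 0.165] x-axis yaw -5.2 y-axis yaw 84.77
ears [0.5053 0.2855 0.063 ] [0.111 0.185 0.112 0.187] x-axis yaw -5.59 y-axis yaw 83.83
mat [0.4618 0.0097 0.003 ] [0.159 0.197 0.158 0.199] x-axis yaw -4.27 y-axis yaw 85.8
[0.4627 0.2926 0.153 ]
[0.5493 0.2822 0.153 ]
[0.5428 0.2591 0.153 ]
[0.4492 0.2493 0.153 ]
[array([0.766, 0.161, 0.02 ]), array([0.764, 0.098, 0.02 ]), array([ 0.516, -0.076,  0.02 ]), array([ 0.74 , -0.045,  0.02 ])]
-77.22788787764667
```

```bash
cat >> h.py <<'E'
def rows(P,yaws,R0=None,p0=None):
    s=get_state(); R=s["tcp_rot"] if R0 is None else R0; p=s["tcp_pos"] if p0 is None else p0
    y0=np.degrees(np.arctan2(R[1,0],R[0,0]))
    out=[]
    for q,y in zip(P,yaws):
        d=R.T@(np.array(q)-p)*100
        out.append(dict(az=round(-(y-y0),1),tx=round(d[0],1),ty=round(d[1],1),tz=round(d[2],1)))
    return out
E
python3 - <<'E'
from h import *
import json
# board extents
print([ray("side",*p,0.0).round(3) for p in [(285,200),(300,198),(385,160)]])
a=np.linspace(-77.2,29.4,21)[1:]; r=np.linspace(.55,.58,20); z=np.linspace(.235,.28,20); yaw=np.linspace(-77.2,84.8,21)[1:]
P=[(r[i]*np.cos(np.radians(a[i])),r[i]*np.sin(np.radians(a[i])),z[i]) for i in range(20)]
for x in rows(P,yaw)[:10]: print(json.dumps(x))
print(P[9],yaw[9])
E
```

```text
[array([0.755, 0.123, 0.   ]), array([0.79 , 0.106, 0.   ]), array([1.092, 0.087, 0.   ])]
{"az": -8.1, "tx": -0.2, "ty": -5.1, "tz": -0.5}
{"az": -16.2, "tx": -0.7, "ty": -10.2, "tz": -0.7}
{"az": -24.3, "tx": -1.8, "ty": -15.3, "tz": -0.9}
{"az": -32.4, "tx": -3.3, "ty": -20.2, "tz": -1.2}
{"az": -40.5, "tx": -5.2, "ty": -25.0, "tz": -1.4}
{"az": -48.6, "tx": -7.6, "ty": -29.6, "tz": -1.6}
{"az": -56.7, "tx": -10.5, "ty": -33.9, "tz": -1.9}
{"az": -64.8, "tx": -13.7, "ty": -38.0, "tz": -2.1}
{"az": -72.9, "tx": -17.3, "ty": -41.8, "tz": -2.3}
{"az": -81.0, "tx": -21.2, "ty": -45.3, "tz": -2.6}
(np.float64(0.5158317052690161), np.float64(-0.2285851479094804), np.float64(0.2563157894736842)) 3.799999999999997
```

Emit:
send_rows:
  targets:
    - {"az": -8.1,"tx": -0.2,"ty": -5.1,"tz": -0.5,"hand": -1}
    - {"az": -16.2,"tx": -0.7,"ty": -10.2,"tz": -0.7,"hand": -1}
    - {"az": -24.3,"tx": -1.8,"ty": -15.3,"tz": -0.9,"hand": -1}
    - {"az": -32.4,"tx": -3.3,"ty": -20.2,"tz": -1.2,"hand": -1}
    - {"az": -40.5,"tx": -5.2,"ty": -25,"tz": -1.4,"hand": -1}
    - {"az": -48.6,"tx": -7.6,"ty": -29.6,"tz": -1.8,"hand": -1}
    - {"az": -56.7,"tx": -10.5,"ty": -33.9,"tz": -2.2,"hand": -1}
    - {"az": -64.8,"tx": -13.7,"ty": -38,"tz": -2.6,"hand": -1}
    - {"az": -72.9,"tx": -17.3,"ty": -41.8,"tz": -3,"hand": -1}
    - {"az": -81,"tx": -21.2,"ty": -45.3,"tz": -3.4,"hand": -1}

```text
invalid input
```

Run:
```python
from h import *
import json
s=get_state();print(s["clock"],s["tcp_pos"],s["joints"],s["wrist_force"])
R=s["tcp_rot"];y0=np.degrees(np.arctan2(R[1,0],R[0,0]));print(R,y0)
a=np.linspace(np.degrees(np.arctan2(s["tcp_pos"][1],s["tcp_pos"][0])),29.4,11)[1:]; r=np.linspace(.565,.58,10); z=np.linspace(.265,.25,10); yaw=np.linspace(y0,84.8,11)[1:]
P=[(r[i]*np.cos(np.radians(a[i])),r[i]*np.sin(np.radians(a[i])),z[i]) for i in range(10)]
P[-1]=(.505,.2855,.25)
for x in rows(P,yaw)[:10]: print(json.dumps(x))
```

```text
0.1 [ 0.1214292  -0.53576384  0.23032273] [ 1.30626316  0.31167447  0.01398558  1.5128748  -0.00442455  1.31921047
 -0.02719523] [ 0.33123604 -0.23572653 -0.49768114]
[[ 2.21073328e-01 -9.75257042e-01 -5.34241758e-04]
 [-9.75254851e-01 -2.21073964e-01  2.06827749e-03]
 [-2.13520913e-03  6.37808788e-05 -9.99997718e-01]] -77.22788787764667
{"az": -16.2, "tx": 0.6, "ty": -10.5, "tz": -3.5}
{"az": -32.4, "tx": -2.2, "ty": -20.6, "tz": -3.3}
{"az": -48.6, "tx": -6.7, "ty": -30.1, "tz": -3.1}
{"az": -64.8, "tx": -13.0, "ty": -38.6, "tz": -2.9}
{"az": -81.0, "tx": -20.8, "ty": -45.8, "tz": -2.8}
{"az": -97.2, "tx": -29.8, "ty": -51.5, "tz": -2.6}
{"az": -113.4, "tx": -39.7, "ty": -55.4, "tz": -2.4}
{"az": -129.6, "tx": -50.2, "ty": -57.5, "tz": -2.2}
{"az": -145.8, "tx": -60.9, "ty": -57.5, "tz": -2.0}
{"az": -162.0, "tx": -71.6, "ty": -55.6, "tz": -1.8}
```

Emit:
send_rows:
  targets:
    - {"ax": 0,"ay": 0,"az": -8.1,"tx": -0.2,"ty": -5.1,"tz": -0.5,"hand": -1}
    - {"ax": 0,"ay": 0,"az": -16.2,"tx": -0.7,"ty": -10.2,"tz": -0.7,"hand": -1}
    - {"ax": 0,"ay": 0,"az": -24.3,"tx": -1.8,"ty": -15.3,"tz": -0.9,"hand": -1}
    - {"ax": 0,"ay": 0,"az": -32.4,"tx": -3.3,"ty": -20.2,"tz": -1.2,"hand": -1}
    - {"ax": 0,"ay": 0,"az": -40.5,"tx": -5.2,"ty": -25,"tz": -1.4,"hand": -1}
    - {"ax": 0,"ay": 0,"az": -48.6,"tx": -7.6,"ty": -29.6,"tz": -1.8,"hand": -1}
    - {"ax": 0,"ay": 0,"az": -56.7,"tx": -10.5,"ty": -33.9,"tz": -2.2,"hand": -1}
    - {"ax": 0,"ay": 0,"az": -64.8,"tx": -13.7,"ty": -38,"tz": -2.6,"hand": -1}
    - {"ax": 0,"ay": 0,"az": -72.9,"tx": -17.3,"ty": -41.8,"tz": -3,"hand": -1}
    - {"ax": 0,"ay": 0,"az": -81,"tx": -21.2,"ty": -45.3,"tz": -3.4,"hand": -1}
  squeeze: 90

```text
clock: 1.35
tcp_pos: [0.517, -0.2282, 0.2647]
tcp_rot: [[0.998, 0.07, -0.001], [0.07, -0.998, 0.0], [-0.001, -0.0, -1.0]]
wrist_force: [0.3, -0.3, 0.6]
opening: 0.0856
```

```bash
cat > nxt.py <<'E'
from h import *
import json
s=get_state();print(s["clock"],s["tcp_pos"],s["joints"],s["wrist_force"])
R=s["tcp_rot"];y0=np.degrees(np.arctan2(R[1,0],R[0,0]));print(R,y0)
a=np.linspace(np.degrees(np.arctan2(s["tcp_pos"][1],s["tcp_pos"][0])),29.4,11)[1:]; r=np.linspace(.565,.58,10); z=np.linspace(.265,.25,10); yaw=np.linspace(y0,84.8,11)[1:]
P=[(r[i]*np.cos(np.radians(a[i])),r[i]*np.sin(np.radians(a[i])),z[i]) for i in range(10)]
P[-1]=(.505,.2855,.25)
for x in rows(P,yaw)[:10]: print(json.dumps(x))
E
python3 nxt.py
```

```text
1.35 [ 0.51702859 -0.22816675  0.26473817] [ 0.70956335  0.36428017 -0.4550739   1.39147165  0.1589291   1.42301106
  0.32710319] [ 0.31340641 -0.33320274  0.62583306]
[[ 9.97541172e-01  7.00766450e-02 -9.35006674e-04]
 [ 7.00769803e-02 -9.97541532e-01  3.30717269e-04]
 [-9.09532433e-04 -3.95426537e-04 -9.99999508e-01]] 4.018410386180299
{"az": -8.1, "tx": 2.2, "ty": -4.8, "tz": -0.0}
{"az": -16.2, "tx": 4.2, "ty": -9.6, "tz": 0.1}
{"az": -24.2, "tx": 5.6, "ty": -14.7, "tz": 0.3}
{"az": -32.3, "tx": 6.7, "ty": -19.9, "tz": 0.5}
{"az": -40.4, "tx": 7.2, "ty": -25.2, "tz": 0.6}
{"az": -48.5, "tx": 7.2, "ty": -30.5, "tz": 0.8}
{"az": -56.5, "tx": 6.7, "ty": -35.8, "tz": 1.0}
{"az": -64.6, "tx": 5.8, "ty": -41.1, "tz": 1.2}
{"az": -72.7, "tx": 4.3, "ty": -46.2, "tz": 1.3}
{"az": -80.8, "tx": 2.4, "ty": -51.3, "tz": 1.5}
```

Emit:
send_rows:
  targets:
    - {"ax": 0,"ay": 0,"az": -8.1,"tx": 2.2,"ty": -4.8,"tz": 0,"hand": -1}
    - {"ax": 0,"ay": 0,"az": -16.2,"tx": 4.2,"ty": -9.6,"tz": 0.1,"hand": -1}
    - {"ax": 0,"ay": 0,"az": -24.2,"tx": 5.6,"ty": -14.7,"tz": 0.3,"hand": -1}
    - {"ax": 0,"ay": 0,"az": -32.3,"tx": 6.7,"ty": -19.9,"tz": 0.5,"hand": -1}
    - {"ax": 0,"ay": 0,"az": -40.4,"tx": 7.2,"ty": -25.2,"tz": 0.6,"hand": -1}
    - {"ax": 0,"ay": 0,"az": -48.5,"tx": 7.2,"ty": -30.5,"tz": 0.8,"hand": -1}
    - {"ax": 0,"ay": 0,"az": -56.5,"tx": 6.7,"ty": -35.8,"tz": 1.0,"hand": -1}
    - {"ax": 0,"ay": 0,"az": -64.6,"tx": 5.8,"ty": -41.1,"tz": 1.2,"hand": -1}
    - {"ax": 0,"ay": 0,"az": -72.7,"tx": 4.3,"ty": -46.2,"tz": 1.3,"hand": -1}
    - {"ax": 0,"ay": 0,"az": -80.8,"tx": 2.4,"ty": -51.3,"tz": 1.5,"hand": -1}
    - {"ax": 0,"ay": 0,"az": -80.8,"tx": 2.4,"ty": -51.3,"tz": 1.5,"hand": -1}

```text
clock: 2.72
tcp_pos: [0.502, 0.2901, 0.2501]
tcp_rot: [[0.083, 0.997, -0.003], [0.997, -0.083, 0.003], [0.003, -0.004, -1.0]]
wrist_force: [-0.2, -0.7, 0.2]
opening: 0.0855
```

```bash
cat > nxt.py <<'E'
from h import *
import json
s=get_state();print(s["clock"],s["tcp_pos"],s["joints"],s["wrist_force"])
R=s["tcp_rot"];y0=np.degrees(np.arctan2(R[1,0],R[0,0]));print(y0,R[:,2])
for x in rows([(.505,.2855,.119)],[84.8]): print(json.dumps(x))
im=grab_frame("side"); crop(im,"s1",80,60,160,190,4)
im=grab_frame("top"); crop(im,"t1",125,180,160,130,5)
E
python3 nxt.py
```

```text
2.725 [0.50198683 0.29007517 0.25012829] [ 0.01484751  0.49444109 -0.86943961  1.36621375  0.36910278  1.44911785
  0.65010626] [-0.15966225 -0.67360699  0.1929517 ]
85.26494368230796 [-0.00325043  0.00345427 -0.99998875]
{"az": 0.5, "tx": -0.5, "ty": 0.4, "tz": 13.1}
```

View pics/s1.png

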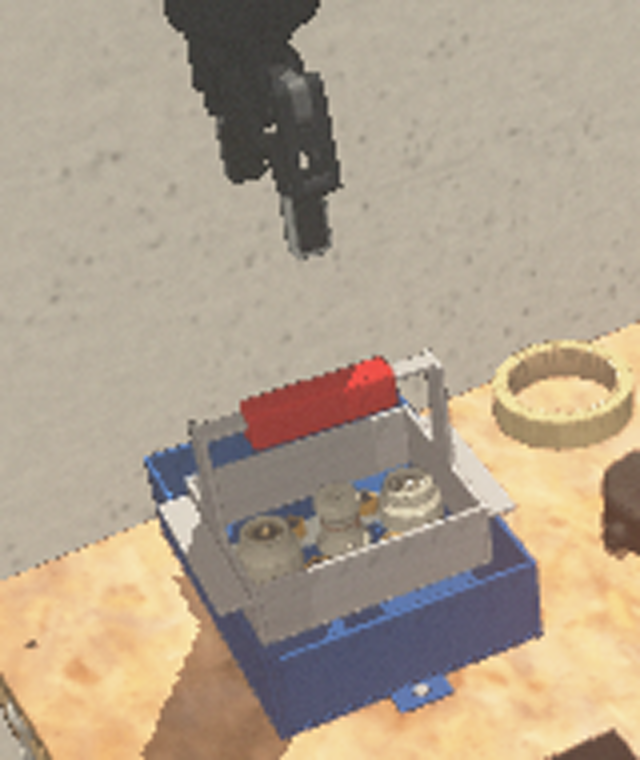

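View pics/t1.png

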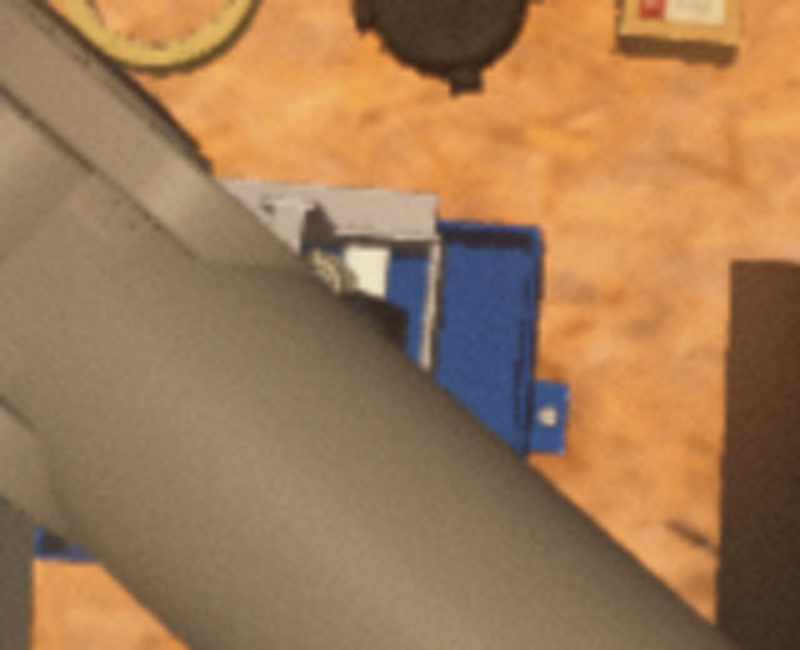

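```bash
cat > nxt.py <<'E'
from h import *
import json
s=get_state();print(s["clock"],s["tcp_pos"],s["joint_velocities"].round(3))
R=s["tcp_rot"];y0=np.degrees(np.arctan2(R[1,0],R[0,0]));print(y0,R[:,2])
for x in rows([(.505,.2855,.119)],[84.8]): print(json.dumps(x))
E
python3 nxt.py
```

```text
2.825 [0.50626374 0.28415119 0.24974185] [ 0.034 -0.     0.041 -0.01   0.009  0.002 -0.001]
84.64702387449226 [-5.99995275e-04 -1.13102017e-03 -9.99999180e-01]
{"az": -0.2, "tx": 0.1, "ty": -0.1, "tz": 13.1}
```

Emit:
send_rows:
  targets:
    - {"ax": 0,"ay": 0,"az": 0,"tx": 0,"ty": 0,"tz": 3,"hand": -1}
    - {"ax": 0,"ay": 0,"az": 0,"tx": 0,"ty": 0,"tz": 7,"hand": -1}
    - {"ax": 0,"ay": 0,"az": 0,"tx": 0,"ty": 0,"tz": 11,"hand": -1}
    - {"ax": 0,"ay": 0,"az": 0,"tx": 0,"ty": 0,"tz": 13.1,"hand": -1}
    - {"ax": 0,"ay": 0,"az": 0,"tx": 0,"ty": 0,"tz": 13.1,"hand": -1}

```text
clock: 3.45
tcp_pos: [0.5068, 0.2805, 0.117]
tcp_rot: [[0.098, 0.995, -0.004], [0.995, -0.098, -0.004], [-0.004, -0.003, -1.0]]
wrist_force: [0.1, -1.3, 0.4]
opening: 0.0853
```

```bash
cat > nxt2.py <<'E'
from h import *
import sys
s=get_state();print(s["clock"],s["tcp_pos"].round(4),s["opening"],s["wrist_force"].round(1))
R=s["tcp_rot"];y0=np.degrees(np.arctan2(R[1,0],R[0,0]));print(y0,R[:,2].round(4))
n=sys.argv[1]
im=grab_frame("side"); crop(im,n,80,60,160,190,4)
E
python3 nxt2.py s2; python3 nxt.py
```

```text
3.45 [0.5068 0.2805 0.117 ] 0.08526177962753291 [ 0.1 -1.3  0.4]
84.3530015039878 [-0.0037 -0.0038 -1.    ]
3.5 [0.50754201 0.2819246  0.11868815] [-0.005 -0.026 -0.025 -0.036 -0.002 -0.003 -0.002]
84.38430571672262 [-9.39670661e-04 -1.59577933e-03 -9.99998285e-01]
{"az": -0.4, "tx": 0.3, "ty": -0.3, "tz": -0.0}
```

View pics/s2.png

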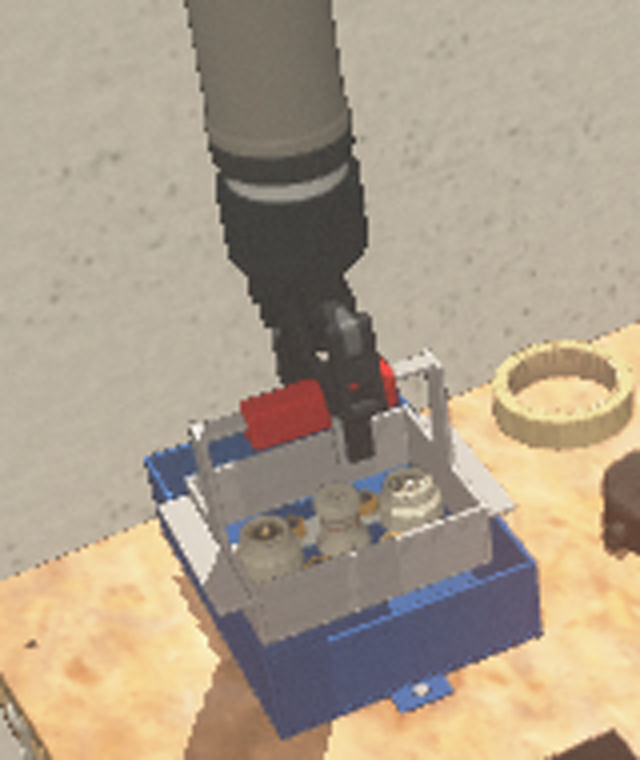

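Emit:
send_rows:
  targets:
    - {"ax": 0,"ay": 0,"az": -0.4,"tx": 0.3,"ty": -0.2,"tz": 0,"hand": -1}
    - {"ax": 0,"ay": 0,"az": -0.4,"tx": 0.3,"ty": -0.2,"tz": 0,"hand": 1}
    - {"ax": 0,"ay": 0,"az": -0.4,"tx": 0.3,"ty": -0.2,"tz": 0,"hand": 1}
    - {"ax": 0,"ay": 0,"az": -0.4,"tx": 0.3,"ty": -0.2,"tz": 0,"hand": 1}
    - {"ax": 0,"ay": 0,"az": -0.4,"tx": 0.3,"ty": -0.2,"tz": 0,"hand": 1}
    - {"ax": 0,"ay": 0,"az": -0.4,"tx": 0.3,"ty": -0.2,"tz": 0,"hand": 1}
    - {"ax": 0,"ay": 0,"az": -0.4,"tx": 0.3,"ty": -0.2,"tz": 0,"hand": 1}
    - {"ax": 0,"ay": 0,"az": -0.4,"tx": 0.3,"ty": -0.2,"tz": 0,"hand": 1}
  squeeze: 90

```text
clock: 4.5
tcp_pos: [0.5052, 0.2862, 0.1195]
tcp_rot: [[0.088, 0.996, 0.0], [0.996, -0.088, -0.002], [-0.002, 0.0, -1.0]]
wrist_force: [-2.4, -4.9, 5.0]
opening: 0.021
```

```bash
python3 nxt2.py s3; python3 nxt.py
```

```text
4.5 [0.5052 0.2862 0.1195] 0.02096344655162581 [-2.4 -4.9  5. ]
84.9312484471905 [ 0.     -0.0017 -1.    ]
4.55 [0.50516781 0.28618011 0.11949874] [ 0.001 -0.     0.    -0.001 -0.001 -0.     0.001]
84.92894789923163 [ 4.86696255e-06 -1.63855329e-03 -9.99998658e-01]
{"az": 0.1, "tx": -0.1, "ty": -0.0, "tz": 0.0}
```

View pics/s3.png

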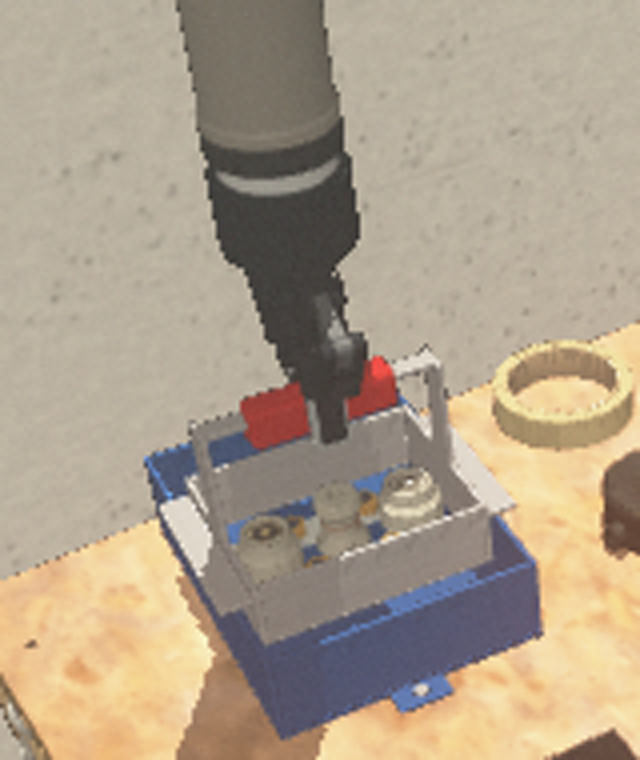

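Emit:
send_rows:
  targets:
    - {"ax": 0,"ay": 0,"az": 0,"tx": 0,"ty": 0,"tz": -0.6,"hand": 1}
    - {"ax": 0,"ay": 0,"az": 0,"tx": 0,"ty": 0,"tz": -1.2,"hand": 1}
    - {"ax": 0,"ay": 0,"az": 0,"tx": 2.8,"ty": 0,"tz": -1.2,"hand": 1}
    - {"ax": 0,"ay": 0,"az": 0,"tx": 0,"ty": 0,"tz": -1.2,"hand": 1}
    - {"ax": 0,"ay": 0,"az": 0,"tx": -2.8,"ty": 0,"tz": -1.2,"hand": 1}
    - {"ax": 0,"ay": 0,"az": 0,"tx": 0,"ty": 0,"tz": -1.2,"hand": 1}
    - {"ax": 0,"ay": 0,"az": 0,"tx": 2.8,"ty": 0,"tz": -1.2,"hand": 1}
    - {"ax": 0,"ay": 0,"az": 0,"tx": 0,"ty": 0,"tz": -1.2,"hand": 1}
    - {"ax": 0,"ay": 0,"az": 0,"tx": -2.8,"ty": 0,"tz": -1.2,"hand": 1}
    - {"ax": 0,"ay": 0,"az": 0,"tx": 0,"ty": 0,"tz": -1.2,"hand": 1}
    - {"ax": 0,"ay": 0,"az": 0,"tx": 0,"ty": 0,"tz": -1.2,"hand": 1}

```text
clock: 5.92
tcp_pos: [0.5038, 0.2909, 0.1315]
tcp_rot: [[0.084, 0.996, -0.001], [0.996, -0.084, 0.005], [0.005, -0.001, -1.0]]
wrist_force: [-1.3, 0.4, -5.0]
opening: 0.0208
```

```bash
python3 nxt2.py s4; python3 nxt.py
```

```text
5.925 [0.5038 0.2909 0.1315] 0.020754740727949708 [-1.3  0.4 -5. ]
85.16844555899182 [-8.0e-04  5.4e-03 -1.0e+00]
5.975 [0.50382831 0.28943882 0.13128349] [ 0.014 -0.004  0.02   0.012  0.024  0.027  0.008]
85.15386621589687 [-0.00104904  0.00255557 -0.99999618]
{"az": 0.4, "tx": -0.4, "ty": 0.2, "tz": 1.2}
```

View pics/s4.png

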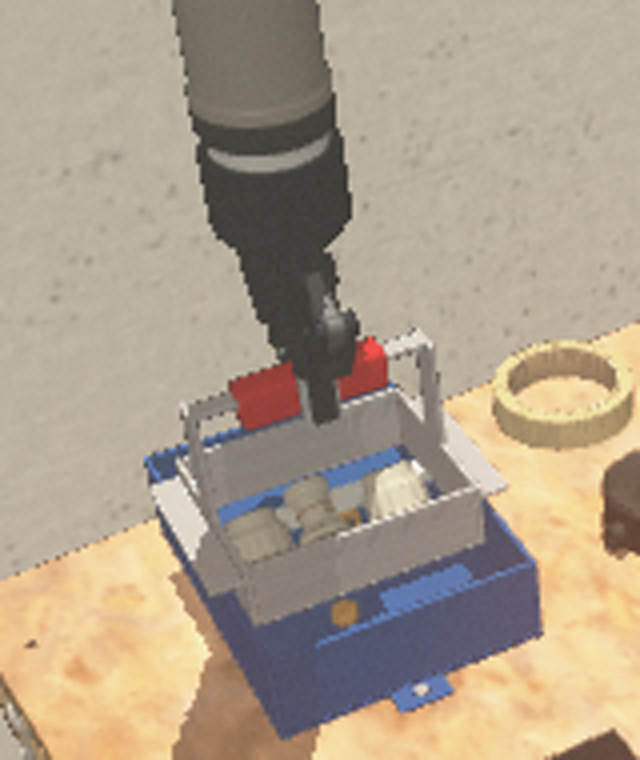

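Emit:
send_rows:
  targets:
    - {"ax": 0,"ay": 0,"az": 0,"tx": 2.8,"ty": 0,"tz": 0,"hand": 1}
    - {"ax": 0,"ay": 0,"az": 0,"tx": 0,"ty": 0,"tz": 0,"hand": 1}
    - {"ax": 0,"ay": 0,"az": 0,"tx": -2.8,"ty": 0,"tz": 0,"hand": 1}
    - {"ax": 0,"ay": 0,"az": 0,"tx": 0,"ty": 0,"tz": 0,"hand": 1}
    - {"ax": 0,"ay": 0,"az": 0,"tx": 2.8,"ty": 0,"tz": 0,"hand": 1}
    - {"ax": 0,"ay": 0,"az": 0,"tx": 0,"ty": 0,"tz": 0,"hand": 1}
    - {"ax": 0,"ay": 0,"az": 0,"tx": -2.8,"ty": 0,"tz": 0,"hand": 1}
    - {"ax": 0,"ay": 0,"az": 0,"tx": 0,"ty": 0,"tz": 0,"hand": 1}
    - {"ax": 0,"ay": 0,"az": 0,"tx": 2.8,"ty": 0,"tz": 0,"hand": 1}
    - {"ax": 0,"ay": 0,"az": 0,"tx": 0,"ty": 0,"tz": 0,"hand": 1}
    - {"ax": 0,"ay": 0,"az": 0,"tx": 0,"ty": 0,"tz": 0,"hand": 1}

```text
clock: 7.35
tcp_pos: [0.5054, 0.2834, 0.1302]
tcp_rot: [[0.09, 0.996, -0.001], [0.996, -0.09, -0.005], [-0.005, -0.0, -1.0]]
wrist_force: [0.1, -0.8, -6.1]
opening: 0.0208
```

```bash
python3 nxt2.py s5; python3 nxt.py;python3 - <<'E'
from h import *
im=grab_frame("top"); crop(im,"t5",125,180,160,130,5)
E
```

```text
7.35 [0.5054 0.2834 0.1302] 0.020813520206747014 [ 0.1 -0.8 -6.1]
84.83864820663392 [-9.0e-04 -5.4e-03 -1.0e+00]
7.4 [0.50542529 0.28497425 0.13055539] [-0.013  0.003 -0.022 -0.017 -0.025 -0.02   0.005]
84.85197833521711 [-4.71581658e-04 -2.65161610e-03 -9.99996373e-01]
{"az": 0.1, "tx": 0.1, "ty": -0.0, "tz": 1.2}
```

View pics/s5.png

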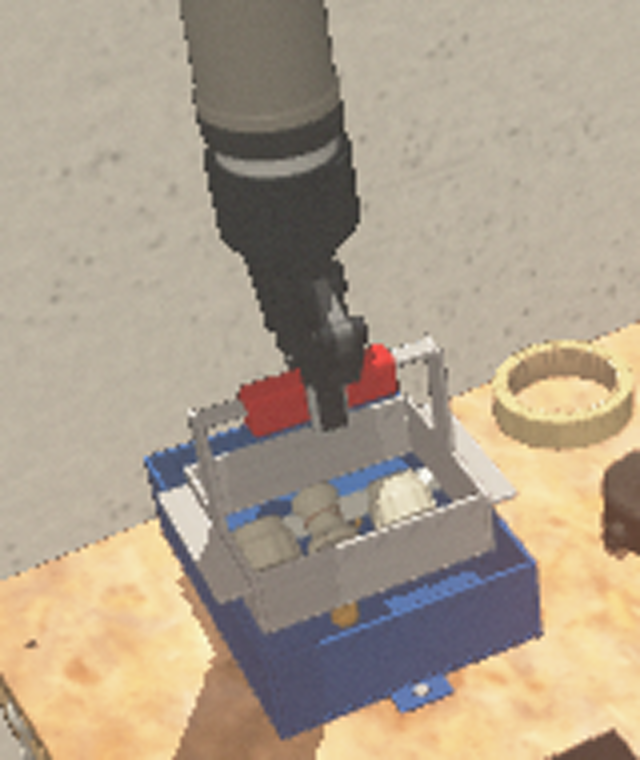

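View pics/t5.png

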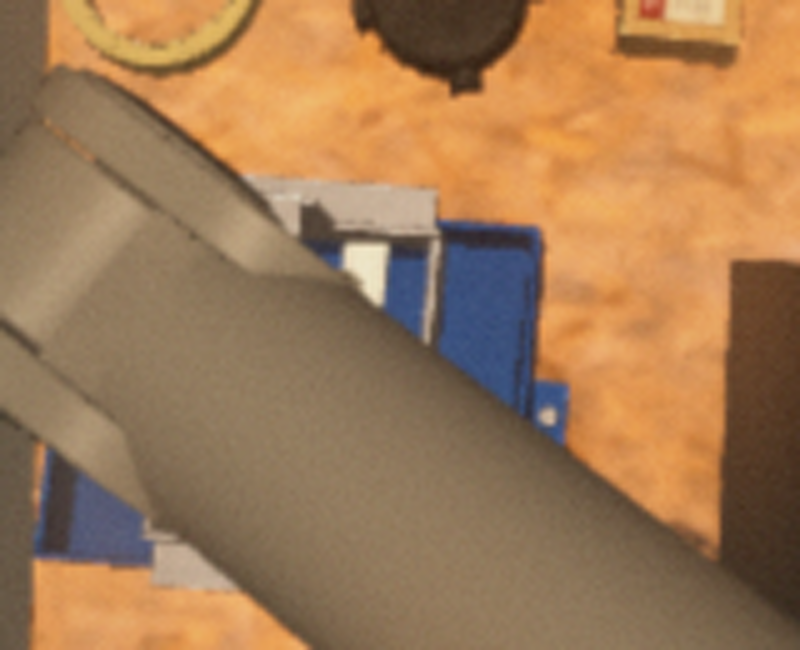

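Run:
```python
from h import *
im=grab_frame("side"); crop(im,"s5z",130,170,80,55,10)
```

```text
(no output)
```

View pics/s5z.png

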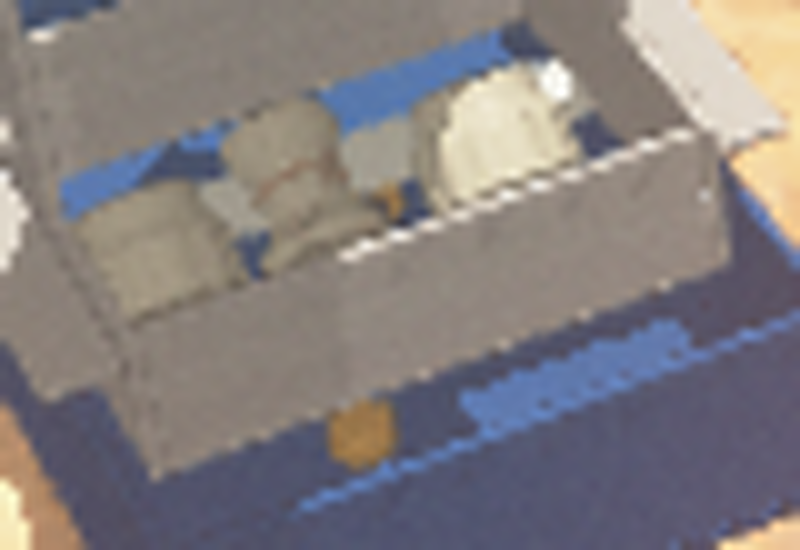

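Run:
```python
from h import *
s=get_state(); c=s["tcp_pos"]; th=np.radians(-5.1)
Rz=np.array([[np.cos(th),-np.sin(th)],[np.sin(th),np.cos(th)]])
for nm,px in [("a",(390,200)),("b",(362,430))]:
  u,v=px[0]/10+130,px[1]/10+170
  for z in [.009,.055]:
    p=ray("side",u,v,z); print(nm,z,p.round(3),"in sieve",(Rz.T@(p[:2]-c[:2])).round(3),"in pan",(Rz.T@(p[:2]-np.array([.504,.2875]))).round(3))
```

```text
a 0.009 [0.532 0.325 0.009] in sieve [0.023 0.04 ] in pan [0.025 0.039]
a 0.055 [0.51  0.273 0.055] in sieve [ 0.007 -0.014] in pan [ 0.008 -0.014]
b 0.009 [0.485 0.251 0.009] in sieve [-0.017 -0.038] in pan [-0.016 -0.038]
b 0.055 [0.466 0.204 0.055] in sieve [-0.031 -0.087] in pan [-0.03  -0.087]
```

Emit:
send_rows:
  targets:
    - {"ax": 0,"ay": 0,"az": 0,"tx": 3,"ty": 0,"tz": 0,"hand": 1}
    - {"ax": 0,"ay": 0,"az": 0,"tx": 3,"ty": 0,"tz": 0,"hand": 1}
    - {"ax": 0,"ay": 0,"az": 0,"tx": -3,"ty": 0,"tz": 0,"hand": 1}
    - {"ax": 0,"ay": 0,"az": 0,"tx": -3,"ty": 0,"tz": 0,"hand": 1}
    - {"ax": 0,"ay": 0,"az": 0,"tx": 3,"ty": 0,"tz": 0,"hand": 1}
    - {"ax": 0,"ay": 0,"az": 0,"tx": 3,"ty": 0,"tz": 0,"hand": 1}
    - {"ax": 0,"ay": 0,"az": 0,"tx": -3,"ty": 0,"tz": 0,"hand": 1}
    - {"ax": 0,"ay": 0,"az": 0,"tx": -3,"ty": 0,"tz": 0,"hand": 1}
    - {"ax": 0,"ay": 0,"az": 0,"tx": 3,"ty": 0,"tz": 0,"hand": 1}
    - {"ax": 0,"ay": 0,"az": 0,"tx": 3,"ty": 0,"tz": 0,"hand": 1}
    - {"ax": 0,"ay": 0,"az": 0,"tx": 3,"ty": 0,"tz": 0,"hand": 1}

```text
clock: 8.88
tcp_pos: [0.507, 0.3182, 0.1314]
tcp_rot: [[0.085, 0.996, -0.0], [0.996, -0.085, 0.0], [0.0, -0.0, -1.0]]
wrist_force: [0.5, -1.1, -5.9]
opening: 0.021
```

```bash
python3 nxt2.py s6; python3 nxt.py;python3 - <<'E'
from h import *
im=grab_frame("side"); crop(im,"s6z",120,165,90,65,8)
E
```

```text
8.875 [0.507  0.3182 0.1314] 0.021047712997481677 [ 0.5 -1.1 -5.9]
85.11180712772418 [-1.e-04  4.e-04 -1.e+00]
8.925 [0.50769719 0.31664424 0.13113408] [ 0.02  -0.006  0.018  0.009  0.004  0.002 -0.007]
84.99505951656133 [ 1.03297837e-04 -1.15843087e-03 -9.99999324e-01]
{"az": 0.2, "tx": -3.1, "ty": 0.0, "tz": 1.2}
```

View pics/s6z.png

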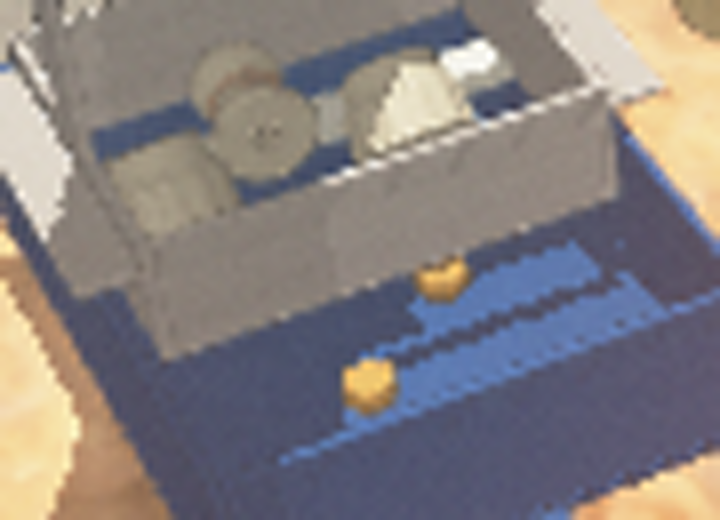

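Emit:
send_rows:
  targets:
    - {"ax": 0,"ay": 0,"az": 0,"tx": -3,"ty": 0,"tz": 0,"hand": 1}
    - {"ax": 0,"ay": 0,"az": 0,"tx": -6,"ty": 0,"tz": 0,"hand": 1}
    - {"ax": 0,"ay": 0,"az": 0,"tx": -6,"ty": 0,"tz": 0,"hand": 1}

```text
clock: 9.35
tcp_pos: [0.5037, 0.2511, 0.1305]
tcp_rot: [[0.095, 0.995, -0.0], [0.995, -0.095, -0.006], [-0.006, 0.0, -1.0]]
wrist_force: [0.0, 0.2, -5.5]
opening: 0.0205
```

```bash
python3 nxt2.py s7; python3 nxt.py;python3 - <<'E'
from h import *
im=grab_frame("side"); crop(im,"s7z",120,155,100,75,8)
im=grab_frame("top"); crop(im,"t7",125,180,160,130,5)
E
```

```text
9.35 [0.5037 0.2511 0.1305] 0.02050234523779187 [ 0.   0.2 -5.5]
84.55908731839287 [-1.e-04 -6.e-03 -1.e+00]
9.4 [0.50347134 0.25395295 0.13101494] [-0.034  0.008 -0.036 -0.023 -0.022 -0.02   0.003]
84.68231187994341 [ 4.47318643e-04 -2.33259323e-03 -9.99997179e-01]
{"az": -0.1, "tx": 3.2, "ty": -0.1, "tz": 1.2}
```

View pics/s7z.png

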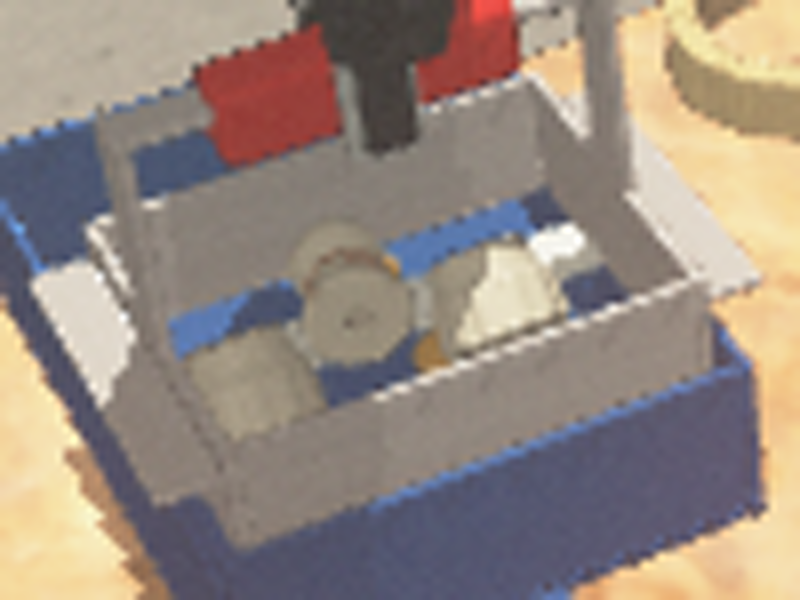

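View pics/t7.png

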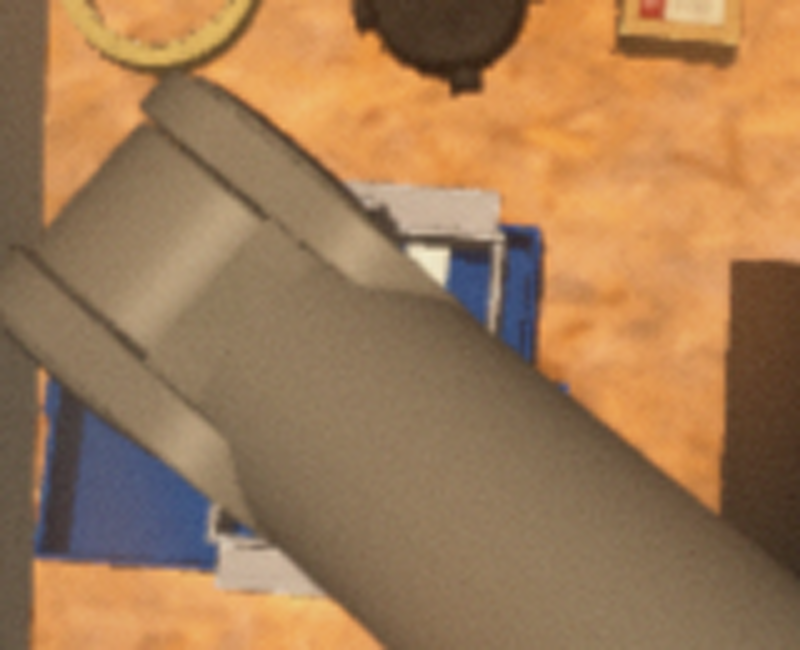

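Run:
```python
from h import *
th=np.radians(-5.1)
Rz=np.array([[np.cos(th),-np.sin(th)],[np.sin(th),np.cos(th)]])
for nm,px,o in [("6a",(443,278),(120,165)),("6b",(370,385),(120,165)),("7a",(428,352),(120,155)),("7b",(392,262),(120,155))]:
  u,v=px[0]/8+o[0],px[1]/8+o[1]
  for z,c in [(.009,None),(.05,(.5035,.254))]:
    p=ray("side",u,v,z); print(nm,z,"in pan",(Rz.T@(p[:2]-np.array([.504,.2875]))).round(3), "in sieve" if c else "",(Rz.T@(p[:2]-np.array(c))).round(3) if c else "")
```

```text
6a 0.009 in pan [ 0.023 -0.004]  
6a 0.05 in pan [ 0.008 -0.05 ] in sieve [ 0.006 -0.017]
6b 0.009 in pan [-0.016 -0.038]  
6b 0.05 in pan [-0.028 -0.082] in sieve [-0.031 -0.049]
7a 0.009 in pan [0.02  0.001]  
7a 0.05 in pan [ 0.006 -0.045] in sieve [ 0.003 -0.012]
7b 0.009 in pan [0.028 0.048]  
7b 0.05 in pan [ 0.013 -0.001] in sieve [0.011 0.033]
```

Emit:
send_rows:
  targets:
    - {"ax": 0,"ay": 0,"az": 0,"tx": 1.5,"ty": 0,"tz": -1,"hand": 1}
    - {"ax": 0,"ay": 0,"az": 0,"tx": 3,"ty": 0,"tz": -4,"hand": 1}
    - {"ax": 0,"ay": 0,"az": 0,"tx": 3,"ty": 0,"tz": -8,"hand": 1}
    - {"ax": 0,"ay": 0,"az": 0,"tx": 3,"ty": 0,"tz": -11,"hand": 1}
    - {"ax": 0,"ay": 0,"az": 0,"tx": 3,"ty": 0,"tz": -12,"hand": 1}
    - {"ax": 0,"ay": 0,"az": 0,"tx": 3,"ty": 0,"tz": -12,"hand": 1}

```text
clock: 10.25
tcp_pos: [0.5048, 0.2885, 0.2516]
tcp_rot: [[0.086, 0.996, 0.001], [0.996, -0.086, 0.001], [0.001, 0.001, -1.0]]
wrist_force: [0.3, -0.0, -6.0]
opening: 0.0209
```

```bash
python3 nxt2.py s8; python3 nxt.py
```

```text
10.25 [0.5048 0.2885 0.2516] 0.020915960927118102 [ 0.3 -0.  -6. ]
85.05818567439431 [ 7.0e-04  1.2e-03 -1.0e+00]
10.3 [0.50444875 0.28752563 0.2503843 ] [ 0.01   0.014  0.012  0.026  0.002  0.001 -0.005]
85.03144019254205 [-1.26871223e-03 -5.30432046e-04 -9.99999055e-01]
{"az": 0.2, "tx": -0.2, "ty": 0.1, "tz": 13.1}
```

View pics/s8.png

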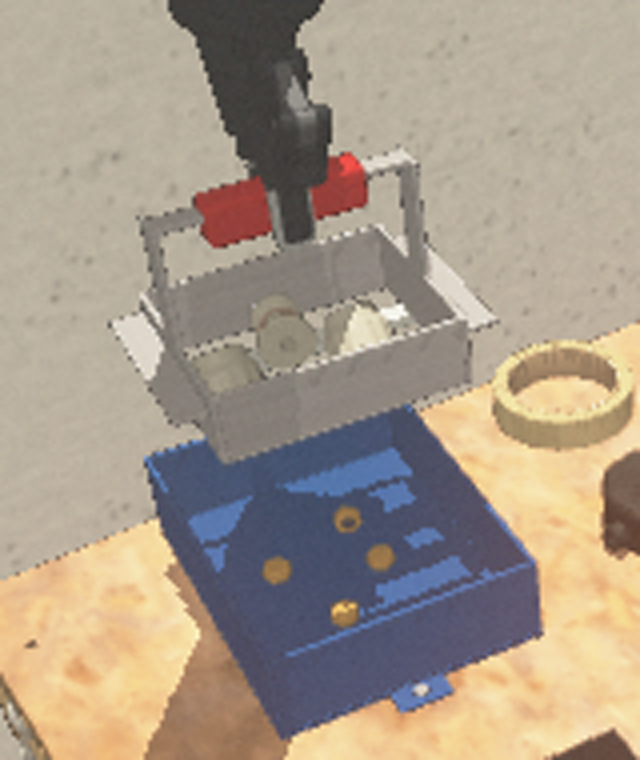

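Run:
```python
from h import *
import json
s=get_state(); p0=np.array(s["tcp_pos"])
for f in [.04,.13,.24,.36,.48,.6,.72,.83,.92,.98,1]:
    q=p0*(1-f)+np.array([.462,.010,.23])*f
    print(json.dumps(rows([q],[84.9+f*.8])[0]))
```

```text
{"az": 0.1, "tx": -1.1, "ty": -0.1, "tz": 0.1}
{"az": 0.0, "tx": -3.6, "ty": -0.2, "tz": 0.3}
{"az": -0.1, "tx": -6.7, "ty": -0.4, "tz": 0.5}
{"az": -0.2, "tx": -10.1, "ty": -0.7, "tz": 0.7}
{"az": -0.3, "tx": -13.4, "ty": -0.9, "tz": 1.0}
{"az": -0.3, "tx": -16.8, "ty": -1.1, "tz": 1.2}
{"az": -0.4, "tx": -20.2, "ty": -1.3, "tz": 1.5}
{"az": -0.5, "tx": -23.3, "ty": -1.5, "tz": 1.7}
{"az": -0.6, "tx": -25.8, "ty": -1.7, "tz": 1.9}
{"az": -0.7, "tx": -27.5, "ty": -1.8, "tz": 2.0}
{"az": -0.7, "tx": -28.0, "ty": -1.8, "tz": 2.1}
```

Emit:
send_rows:
  targets:
    - {"ax": 0,"ay": 0,"az": 0,"tx": -1.1,"ty": -0.1,"tz": 0.1,"hand": 1}
    - {"ax": 0,"ay": 0,"az": 0,"tx": -3.6,"ty": -0.2,"tz": 0.3,"hand": 1}
    - {"ax": 0,"ay": 0,"az": -0.1,"tx": -6.7,"ty": -0.4,"tz": 0.5,"hand": 1}
    - {"ax": 0,"ay": 0,"az": -0.2,"tx": -10.1,"ty": -0.7,"tz": 0.7,"hand": 1}
    - {"ax": 0,"ay": 0,"az": -0.3,"tx": -13.4,"ty": -0.9,"tz": 1.0,"hand": 1}
    - {"ax": 0,"ay": 0,"az": -0.3,"tx": -16.8,"ty": -1.1,"tz": 1.2,"hand": 1}
    - {"ax": 0,"ay": 0,"az": -0.4,"tx": -20.2,"ty": -1.3,"tz": 1.5,"hand": 1}
    - {"ax": 0,"ay": 0,"az": -0.5,"tx": -23.3,"ty": -1.5,"tz": 1.7,"hand": 1}
    - {"ax": 0,"ay": 0,"az": -0.6,"tx": -25.8,"ty": -1.7,"tz": 1.9,"hand": 1}
    - {"ax": 0,"ay": 0,"az": -0.7,"tx": -27.5,"ty": -1.8,"tz": 2.0,"hand": 1}
    - {"ax": 0,"ay": 0,"az": -0.7,"tx": -28,"ty": -1.8,"tz": 2.1,"hand": 1}
    - {"ax": 0,"ay": 0,"az": -0.7,"tx": -28,"ty": -1.8,"tz": 2.1,"hand": 1}

```text
clock: 11.8
tcp_pos: [0.4619, 0.0097, 0.2298]
tcp_rot: [[0.076, 0.997, -0.001], [0.997, -0.076, 0.0], [0.0, -0.001, -1.0]]
wrist_force: [-0.5, 0.8, -5.6]
opening: 0.0206
```

Run:
```python
from h import *
import json
im=grab_frame("side"); cv2.imwrite("pics/s9.png",im)
s=get_state();print(s["clock"],s["tcp_pos"],s["tcp_rot"][:,2],s["wrist_force"],s["opening"])
print(rows([(.462,.010,.098),(.462,.010,.0915)],[85.7]*2))
```

```text
11.85 [0.46220484 0.01054309 0.23000884] [-5.02392163e-04  7.99837047e-04 -9.99999554e-01] [ 1.27832218  1.9015882  -4.81402078] 0.020283099431238818
[{'az': np.float64(0.0), 'tx': np.float64(-0.1), 'ty': np.float64(-0.0), 'tz': np.float64(13.2)}, {'az': np.float64(0.0), 'tx': np.float64(-0.1), 'ty': np.float64(-0.0), 'tz': np.float64(13.9)}]
```

View pics/s9.png

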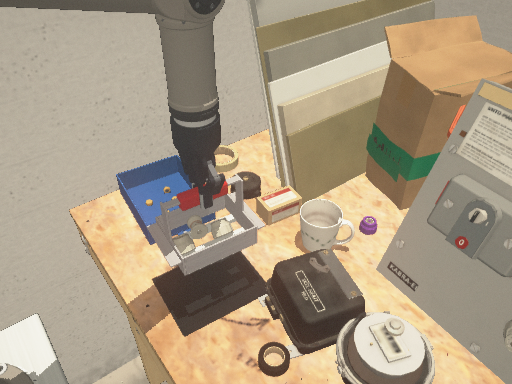

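Sieve over the mat, three parts inside, nuts in the pan. Lowering gently.

Emit:
send_rows:
  targets:
    - {"ax": 0,"ay": 0,"az": 0,"tx": 0,"ty": 0,"tz": 1.5,"hand": 1}
    - {"ax": 0,"ay": 0,"az": 0,"tx": 0,"ty": 0,"tz": 4,"hand": 1}
    - {"ax": 0,"ay": 0,"az": 0,"tx": 0,"ty": 0,"tz": 7,"hand": 1}
    - {"ax": 0,"ay": 0,"az": 0,"tx": 0,"ty": 0,"tz": 9.5,"hand": 1}
    - {"ax": 0,"ay": 0,"az": 0,"tx": 0,"ty": 0,"tz": 11.3,"hand": 1}
    - {"ax": 0,"ay": 0,"az": 0,"tx": 0,"ty": 0,"tz": 12.4,"hand": 1}
    - {"ax": 0,"ay": 0,"az": 0,"tx": 0,"ty": 0,"tz": 13.0,"hand": 1}
    - {"ax": 0,"ay": 0,"az": 0,"tx": 0,"ty": 0,"tz": 13.3,"hand": 1}
    - {"ax": 0,"ay": 0,"az": 0,"tx": 0,"ty": 0,"tz": 13.3,"hand": 1}

```text
clock: 12.98
tcp_pos: [0.4631, 0.0098, 0.0977]
tcp_rot: [[0.076, 0.997, 0.001], [0.997, -0.076, -0.0], [-0.0, 0.001, -1.0]]
wrist_force: [-0.1, 1.1, -3.8]
opening: 0.0209
```

Run:
```python
from h import *
s=get_state();print(s["clock"],s["tcp_pos"],s["tcp_rot"][:,2],s["wrist_force"],s["opening"])
im=grab_frame("side"); crop(im,"s10",140,180,150,160,5)
s=get_state();print(s["clock"],s["tcp_pos"],s["wrist_force"])
```

```text
12.975 [0.46305801 0.00976487 0.09772272] [ 1.09193757e-03 -1.75033797e-04 -9.99999389e-01] [-0.14855168  1.07539406 -3.80343191] 0.020872422864385867
13.025 [0.46310644 0.00977615 0.09782573] [ 0.44777155 -0.44201041 -4.21526072]
```

View pics/s10.png

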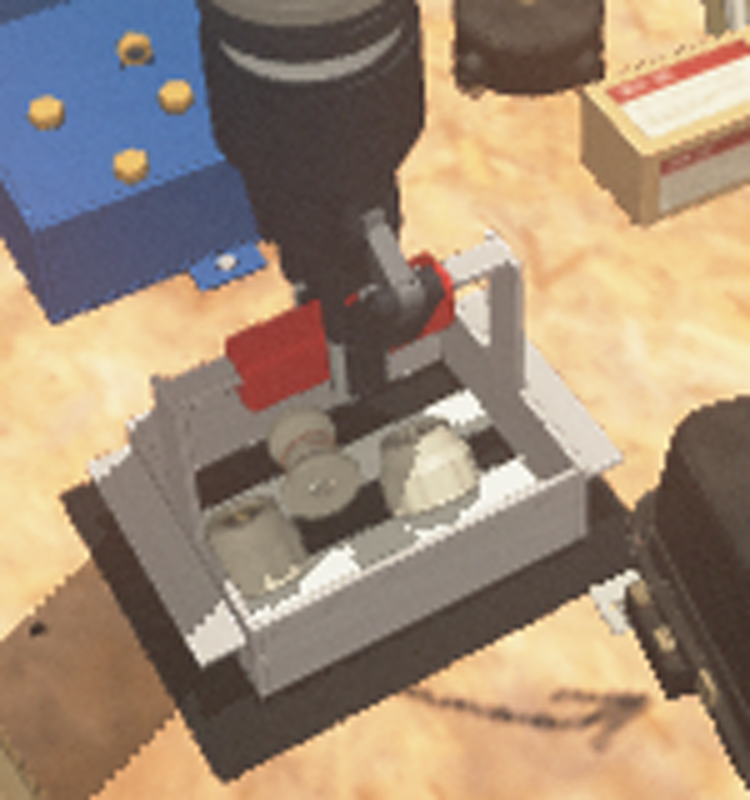

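Emit:
send_rows:
  targets:
    - {"ax": 0,"ay": 0,"az": 0,"tx": 0,"ty": 0,"tz": 0.2,"hand": 1}
    - {"ax": 0,"ay": 0,"az": 0,"tx": 0,"ty": 0,"tz": 0.4,"hand": 1}
    - {"ax": 0,"ay": 0,"az": 0,"tx": 0,"ty": 0,"tz": 0.5,"hand": 1}
    - {"ax": 0,"ay": 0,"az": 0,"tx": 0,"ty": 0,"tz": 0.5,"hand": 1}

```text
clock: 13.52
tcp_pos: [0.4625, 0.0096, 0.0925]
tcp_rot: [[0.076, 0.997, -0.0], [0.997, -0.076, -0.0], [-0.0, -0.0, -1.0]]
wrist_force: [-1.4, -0.3, -0.7]
opening: 0.0208
```

Emit:
send_rows:
  targets:
    - {"ax": 0,"ay": 0,"az": 0,"tx": 0,"ty": 0,"tz": 0.1,"hand": 1}
    - {"ax": 0,"ay": 0,"az": 0,"tx": 0,"ty": 0,"tz": 0.1,"hand": 1}

```text
clock: 13.78
tcp_pos: [0.4625, 0.0095, 0.0924]
tcp_rot: [[0.076, 0.997, -0.0], [0.997, -0.076, -0.001], [-0.001, -0.0, -1.0]]
wrist_force: [-3.9, -2.0, 6.9]
opening: 0.0206
```

Standing on the mat (+7 N). Releasing, then raising straight up.

Emit:
send_rows:
  targets:
    - {"ax": 0,"ay": 0,"az": 0,"tx": 0,"ty": 0,"tz": 0,"hand": -1}
    - {"ax": 0,"ay": 0,"az": 0,"tx": 0,"ty": 0,"tz": 0,"hand": -1}
    - {"ax": 0,"ay": 0,"az": 0,"tx": 0,"ty": 0,"tz": 0,"hand": -1}
    - {"ax": 0,"ay": 0,"az": 0,"tx": 0,"ty": 0,"tz": 0,"hand": -1}
    - {"ax": 0,"ay": 0,"az": 0,"tx": 0,"ty": 0,"tz": 0,"hand": -1}
    - {"ax": 0,"ay": 0,"az": 0,"tx": 0,"ty": 0,"tz": 0,"hand": -1}

```text
clock: 14.52
tcp_pos: [0.4625, 0.0098, 0.0913]
tcp_rot: [[0.075, 0.997, -0.0], [0.997, -0.075, -0.0], [-0.0, -0.0, -1.0]]
wrist_force: [-0.6, 0.4, 0.2]
opening: 0.0852
```

Run:
```python
from h import *
s=get_state();print(s["clock"],s["tcp_pos"],s["wrist_force"],s["opening"])
im=grab_frame("side"); crop(im,"s11",140,180,150,160,5)
```

```text
14.525 [0.46252855 0.00978531 0.09126107] [-0.62537246  0.44147684  0.24228327] 0.08518255008062631
```

View pics/s11.png

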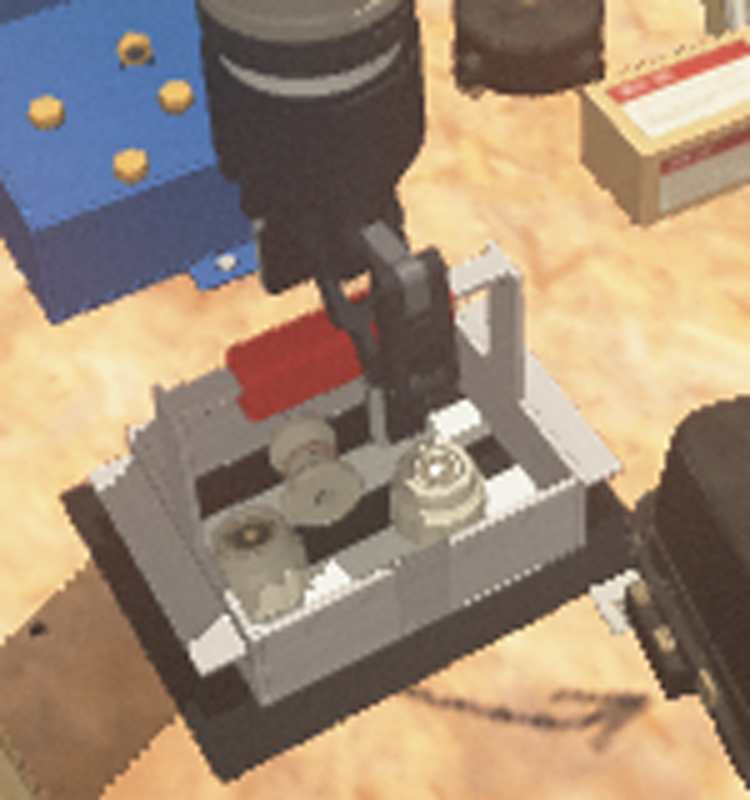

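Emit:
send_rows:
  targets:
    - {"ax": 0,"ay": 0,"az": 0,"tx": 0,"ty": 0,"tz": -1,"hand": -1}
    - {"ax": 0,"ay": 0,"az": 0,"tx": 0,"ty": 0,"tz": -3,"hand": -1}
    - {"ax": 0,"ay": 0,"az": 0,"tx": 0,"ty": 0,"tz": -6,"hand": -1}
    - {"ax": 0,"ay": 0,"az": 0,"tx": 0,"ty": 0,"tz": -10,"hand": -1}
    - {"ax": 0,"ay": 0,"az": 0,"tx": 0,"ty": 0,"tz": -14,"hand": -1}
    - {"ax": 0,"ay": 0,"az": 0,"tx": 0,"ty": 0,"tz": -18,"hand": -1}
    - {"ax": 0,"ay": 0,"az": 0,"tx": -5,"ty": 0,"tz": -19,"hand": -1}
    - {"ax": 0,"ay": 0,"az": 0,"tx": -10,"ty": 0,"tz": -19,"hand": -1}
    - {"ax": 0,"ay": 0,"az": 0,"tx": -15,"ty": 0,"tz": -19,"hand": -1}
    - {"ax": 0,"ay": 0,"az": 0,"tx": -20,"ty": 0,"tz": -19,"hand": -1}
    - {"ax": 0,"ay": 0,"az": 0,"tx": -23,"ty": 0,"tz": -19,"hand": -1}
    - {"ax": 0,"ay": 0,"az": 0,"tx": -23,"ty": 0,"tz": -19,"hand": -1}

```text
clock: 16.08
tcp_pos: [0.4443, -0.2228, 0.2813]
tcp_rot: [[0.082, 0.997, -0.0], [0.997, -0.082, -0.0], [-0.0, -0.0, -1.0]]
wrist_force: [0.2, 0.6, 0.1]
opening: 0.0851
```

Run:
```python
from h import *
s=get_state();print(s["clock"],s["tcp_pos"],s["wrist_force"],s["opening"])
im=grab_frame("side"); crop(im,"s12",105,140,190,200,3.9)
im=grab_frame("top"); crop(im,"t12",125,200,235,140,3.4); cv2.imwrite("pics/t12f.png",im)
crop(im,"t12z",250,220,110,110,5)
```

```text
16.075 [ 0.44426496 -0.2227671   0.28134201] [0.2363752  0.57154945 0.12917912] 0.0850865479298622
```

View pics/s12.png

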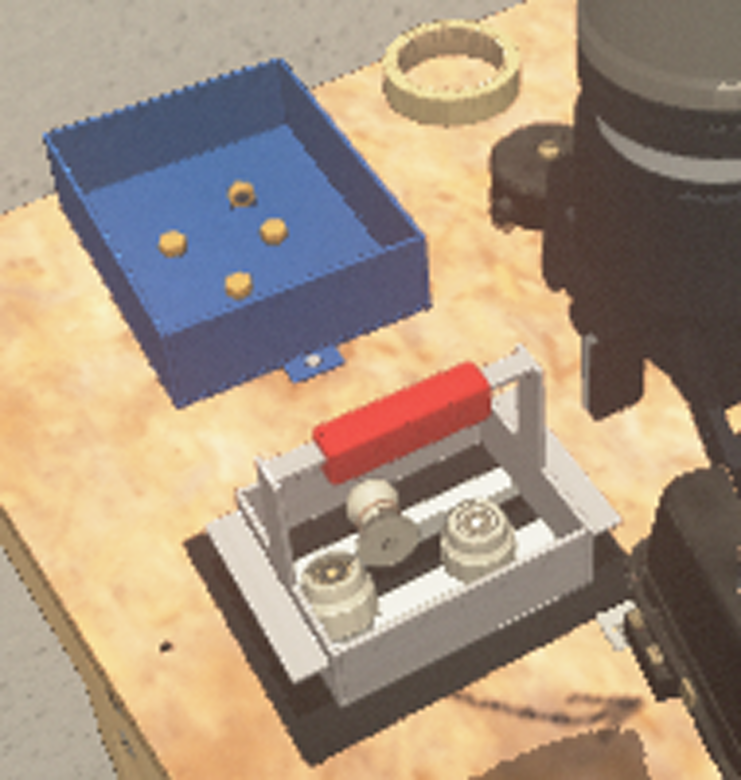

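View pics/t12.png

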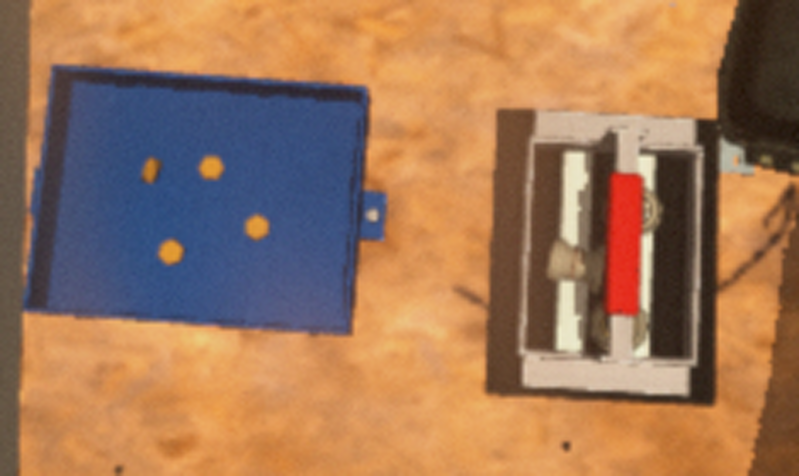

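View pics/t12z.png

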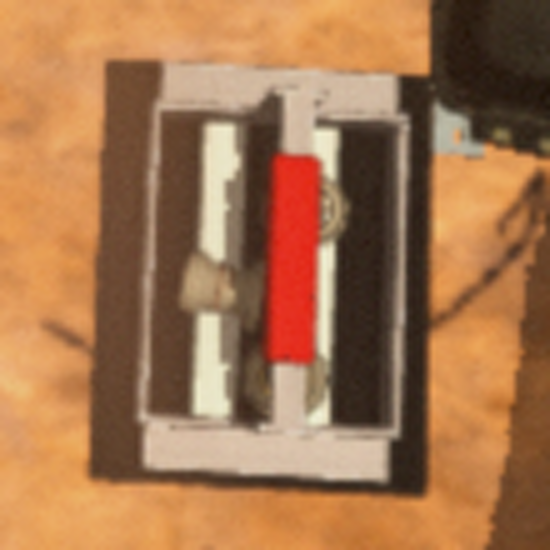

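Run:
```python
from h import *
T=lambda pts,z:np.mean([ray("top",a/5+250,b/5+220,z) for a,b in pts],0).round(4)
print("ears",T([(163,63),(398,77),(388,482),(145,468)],.036))
print("grip",T([(275,153),(322,156),(313,362),(267,360)],.126))
print("mat",T([(108,60),(433,77),(427,494),(91,479)],.003))
# side-view check of red grip vs model at height .126: predicted pixels
c=np.array([.4625,.0097]);th=np.radians(-4.5);x=np.array([np.cos(th),np.sin(th)])
for s in(-.045,.045): print(((proj("side",[*(c+s*x),.126])-np.array([105,140]))*3.9).round(0))
```

```text
ears [0.4616 0.008  0.036 ]
grip [0.4626 0.0086 0.126 ]
mat [0.4609 0.0088 0.003 ]
[317. 437.]
[481. 365.]
```

Run:
```python
from workcell import *
print(finish_job())
```

```text
the job is handed in; nothing more can be done
None
```

I gripped the sieve by its red grip, lifted it about 12 mm, and shook it along its y in three bursts of 56–60 mm strokes over the pan. I then set it down on the mat, let go, and handed the job in at about 16 s of the 48 s allowed.

My last checks, from both cameras before handing in:
- **Nuts:** all four lie on the pan floor. One of them stands on its edge.
- **Porcelain parts:** both caps and the insulator are in the sieve. They tipped over during the shaking. One cap has righted itself, and the insulator is lying on its side.
- **Sieve position:** it stands on the mat about 1 mm from the mat's centre. Grip and ears agree to 1 mm over 90 mm of height, so the tilt is roughly 0.01 rad.
- **Robot:** the gripper is open and well clear, at (0.44, -0.22, 0.28), touching nothing.

The arm hid the sieve from the top camera during the shaking. I therefore only confirmed that all four nuts had dropped by lifting the sieve straight up over the pan and looking with the side camera. Nothing failed, and no checks disagreed. The first move call was refused because its rows left out "ax" and "ay"; nothing moved.

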